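Clip the peg box shut

TASK

Rain is coming: snap all four hinged clips of the peg box fully down over its rim, starting with any corner, then the one diagonally opposite it, and only then the other two. Press just hard enough for each clip to snap home without leaning hard on the box (stay well under 35 N), and leave the box standing where it is and the jar, brush and clamp undisturbed.

Things in the scene. Friction and masses are not known exactly. Their poses are not given: they have to be found in the camera images.
- pegbox: Loose storage box full of pegs (about 2 kg), white plastic, 130 x 190 mm (its x by its y), 82 mm high to the rim. Origin: centre of its underside; z up. Four white clips hinge on its grey lid; hinge pins run along box y at x = +-37 mm, centred at y = +-60 mm, 101 mm above the underside. Clips fold outwards (away from the lengthwise middle line) and down; the lips then hang over the rim.
- lid_mid (a point): Centre of the grey lid's flat top (136 x 196 x 10 mm), 98 mm above the box's underside when unpressed. The lid rests on a soft seal: pressed at a clip, that corner sinks about 0.5 to 0.7 mm per newton, to a hard stop at about 9 mm (about 16 N), and rises again when let go, also with the clips down.
- clip_a (a joint): Angle of the clip with its hinge at box x -37, y +60 mm, diagonally opposite clip_c. 0 = upright (starts at 0 to 0.35), grows as it folds out and down, 1.5 = fully down, level. Over-centre snap: resistance at the outer end sets in 0.25 before home and peaks at 7 to 12 N (clips differ; more if pressed nearer the pin); 0.08 before home it gives way and pulls itself down; let go earlier, it springs back up.
- clip_a_pad (a point): Point in clip_a, 28 mm from its hinge pin, mid-thickness; moves with the clip. The flap reaches 37 mm from the pin, is 32 mm wide (along box y) and 5 mm thick, with a 16 mm lip at its end. Fully down, lid unpressed, this point is at box x -65, y +60, z +101 mm and the flap's upper face at z +103.5 mm.
- clip_b (a joint): Angle of the clip with its hinge at box x +37, y +60 mm, diagonally opposite clip_d. 0 = upright (starts at 0 to 0.35), grows as it folds out and down, 1.5 = fully down, level. Over-centre snap: resistance at the outer end sets in 0.25 before home and peaks at 7 to 12 N (clips differ; more if pressed nearer the pin); 0.08 before home it gives way and pulls itself down; let go earlier, it springs back up.
- clip_b_pad (a point): Point in clip_b, 28 mm from its hinge pin, mid-thickness; moves with the clip. The flap reaches 37 mm from the pin, is 32 mm wide (along box y) and 5 mm thick, with a 16 mm lip at its end. Fully down, lid unpressed, this point is at box x +65, y +60, z +101 mm and the flap's upper face at z +103.5 mm.
- clip_c (a joint): Angle of the clip with its hinge at box x +37, y -60 mm, diagonally opposite clip_a. 0 = upright (starts at 0 to 0.35), grows as it folds out and down, 1.5 = fully down, level. Over-centre snap: resistance at the outer end sets in 0.25 before home and peaks at 7 to 12 N (clips differ; more if pressed nearer the pin); 0.08 before home it gives way and pulls itself down; let go earlier, it springs back up.
- clip_c_pad (a point): Point in clip_c, 28 mm from its hinge pin, mid-thickness; moves with the clip. The flap reaches 37 mm from the pin, is 32 mm wide (along box y) and 5 mm thick, with a 16 mm lip at its end. Fully down, lid unpressed, this point is at box x +65, y -60, z +101 mm and the flap's upper face at z +103.5 mm.
- clip_d (a joint): Angle of the clip with its hinge at box x -37, y -60 mm, diagonally opposite clip_b. 0 = upright (starts at 0 to 0.35), grows as it folds out and down, 1.5 = fully down, level. Over-centre snap: resistance at the outer end sets in 0.25 before home and peaks at 7 to 12 N (clips differ; more if pressed nearer the pin); 0.08 before home it gives way and pulls itself down; let go earlier, it springs back up.
- clip_d_pad (a point): Point in clip_d, 28 mm from its hinge pin, mid-thickness; moves with the clip. The flap reaches 37 mm from the pin, is 32 mm wide (along box y) and 5 mm thick, with a 16 mm lip at its end. Fully down, lid unpressed, this point is at box x -65, y -60, z +101 mm and the flap's upper face at z +103.5 mm.
- jar: Glass jar, 68 mm across, 100 mm high; origin under the centre. Bystander.
- brush: Grey silicone scrubbing brush, 120 x 55 x 41 mm; origin under the centre. Bystander.
- clamp: Steel peg clamp lying flat, about 45 x 100 x 18 mm; origin under the centre. Bystander.

How it is judged:
By the outcome, as a careful person would: the job done as asked, in the order asked, and still so for the second after the job is handed in, with the robot touching nothing.
It also fails if it takes over 50 s, if anything falls off the work surface, if the arm or the gripper's body presses on something with over 40 N, if the wrist force passes 120 N, or if a joint passes its speed limit or range.

ROBOT

A 6-joint arm with a two-finger parallel gripper is mounted at the origin on the work surface. World frame = base frame: x ahead of the robot, y to its left, z up, the work surface at z = 0. Lengths are in m, angles in rad, forces in N, time in s.
With the tool pointing down it reaches from about 0.25 to 0.725 m from the base axis. Payload 9.7 kg.
Tool frame: the origin (TCP) lies at the centre of the arm's flange, where the gripper is bolted on; the fingertips stand 173 mm ahead of it and the grasp point (between the pads) lies 155 mm ahead of it; z points along the fingers, y is the line along which they close (so a half turn about z gives the same grasp; the last joint's range is limited). The gripper opens to 85 mm and grips with 20 to 120 N. Pads are 22 mm wide; open, the fingers measure 114 mm over their backs; the gripper's body (76 mm by 85 mm) begins 54 mm behind the grasp point. The pads swing forward as they close: fully open they stand 13 mm farther back than shut.
Start: joints at [0, 0.087, 0.176, 1.66, 0, 1.571], TCP at [0.55, 0, 0.405] pointing down, gripper open.
Joint ranges: [-3.13, 3.13], [-0.85, 1.81], [-1.15, 1.24], [-2.2, 2.28], [-1.44, 1.52], [-3.14, 3.14]. Speed limits (rad/s): [2.22, 2.22, 2.57, 3.14, 3.14, 3.14].

INTERFACE

Orientations are given as a rotation vector (axis times angle).
In Python, from plant import arm gives the robot as it stands.
- The arm moves only by the tool drive_tool, never from a script. Its arguments are lists of equal length, an entry for each row: "linear": the shift along the world's x, y, z in m, a list of three; "twist": the turn, a rotation vector about the world's x, y, z in rad, a list of three; "fingers": the closure in counts, from 0 (fully open) to 255 (shut). A call has 1 to 20 rows; each row is the pose to reach, as a shift and turn from the pose commanded when the call began; what a row does not reach only later rows make up. A row lasts 1/12 s, in which the tool goes at most 41.7 mm and 7.16 degrees, less where a joint would pass 70% of its speed; a pose out of reach is approached as far as the arm can. A call with a gripper value outside its range is refused whole. The fingers move at their own pace and stop on an object; "grip_force" is the grip in N (left out, the last holds). Time passes only in rows, so rows that repeat a pose let the fingers close. It gives the time, the measured TCP pose, the force, the opening and the grip force at its end, in the units of the state.
- arm.state(): the state, without advancing time (a new reading comes with each control period).
- arm.read_camera(name): name is "scene" or "side" or "wrist"; returns (picture, depth): 420x560x3 uint8, red, green, blue; 420x560 float32, m along the optical axis (not along the pixel's ray), 0 where there is no reading.
- arm.calibration(name): a dict with "fx", "fy", "cx", "cy" (pixels), "position" and "rotation" of the camera in the world. Camera axes: x right, y down, z forward; pixel columns grow to the right and rows downward; lengths in m; the calibration is good to about 2 mm. A picture is of the moment at which its call begins: read the wrist's pose just before it. calibration takes no time and is no camera call; for the wrist camera it gives the pose at the moment of the call.
- arm.close_job(): hands the job in; it is judged then, once.
The state is a dict: "t": time; "joints": joint angles; "joint_velocities": joint speeds; "effort": joint torques, N m; "tcp_pos": TCP position; "ee_rot": TCP orientation; "ft_force": force on the tool from outside, world axes, zero at the start; "wrist_torque": the same for the moment, N m; "finger_gap": finger opening in m; "grip_force": force on a finger pad.
Only numpy, scipy, OpenCV 4.12 (cv2) and the standard library are available. Lean on these libraries where they do the work, as an engineer would, in place of code of your own. Each camera call takes 0.05 s, during which the arm holds its last target. There are 200 camera calls.

## Working session

There is one attempt and no reset: what is moved stays moved. The work goes in short steps, Python scripts to look and compute and a tool call to move; the robot and the scene stay as the last step left them, time stands still between calls to the robot, and variables do not carry over. Pictures are saved under pics/ and viewed, at most 10 in all, crops included, and the job is handed in when it is done.

Besides the shell and the picture viewer there is one more tool, called in YAML: its name, and indented under it one key for each argument. drive_tool: Moves the arm, as the interface text tells. Its arguments: {"type":"object","properties":{"linear":{"type":"array"},"twist":{"type":"array"},"fingers":{"type":"array"},"grip_force":{"type":"number"}},"required":["linear","twist","fingers"]}

```bash
mkdir -p pics
cat > h.py <<'E'
import numpy as np, cv2
from plant import arm
def look(n,save=None):
    c=arm.calibration(n); im,d=arm.read_camera(n)
    if save: cv2.imwrite('pics/'+save,im[:,:,::-1])
    v,u=np.mgrid[:420,:560]
    P=np.stack([(u-c['cx'])/c['fx']*d,(v-c['cy'])/c['fy']*d,d],-1)
    R=np.array(c['rotation']); 
    if R.shape!=(3,3):
        from scipy.spatial.transform import Rotation; R=Rotation.from_rotvec(R).as_matrix()
    W=P@R.T+np.array(c['position']); W[d==0]=np.nan
    return im,d,W
E
python3 - <<'E'
from h import *
a,_,A=look('scene','s.png'); b,_,B=look('wrist','w.png')
cv2.imwrite('pics/sw.png',cv2.resize(np.hstack([a,b])[:,:,::-1],(800,300)))
np.savez('sw.npz',A=A,B=B,a=a,b=b)
print(arm.state())
for n in('scene','side','wrist'): print(n,arm.calibration(n))
E
```

```text
{'t': 0.1, 'joints': array([2.51300240e-05, 8.73695733e-02, 1.75183391e-01, 1.65979991e+00,
       4.78504455e-06, 1.57076221e+00]), 'joint_velocities': array([-0.00109346, -0.0004971 ,  0.00312679, -0.00122477, -0.00085026,
        0.00039546]), 'effort': array([ 5.47294949e-04, -5.21561801e+01,  4.65652657e+01,  1.59993977e-02,
       -1.19309320e-06, -5.24902489e-06]), 'tcp_pos': array([5.49987795e-01, 1.43552175e-05, 4.04057977e-01]), 'ee_rot': array([-2.22077821e+00, -2.22090978e+00,  1.31581877e-03]), 'ft_force': array([-0.20097398, -0.31638697,  0.26201022]), 'wrist_torque': array([ 0.04741259, -0.01080174,  0.00479278]), 'grip_force': 0.0, 'finger_gap': 0.08557396839219977}
scene {'fx': 401.53673649370745, 'fy': 401.53673649370745, 'cx': 276.73388048310477, 'cy': 207.33142844182765, 'position': array([1.29621545, 0.10755987, 0.61258715]), 'rotation': array([-1.53445748, -1.77515436,  0.89816989])}
side {'fx': 453.63788064150015, 'fy': 453.63788064150015, 'cx': 277.9311549429045, 'cy': 216.79220869393143, 'position': array([ 0.23485607, -0.42122223,  0.65310227]), 'rotation': array([-2.23493644,  0.75622009, -0.34121157])}
wrist {'fx': 301.8700622042537, 'fy': 301.8700622042537, 'cx': 282.27207009356545, 'cy': 214.3911350166074, 'position': array([0.54936821, 0.07901451, 0.37281285]), 'rotation': array([ 2.82720067e+00,  9.13425586e-04, -1.53657166e-03])}
```

View pics/s.png

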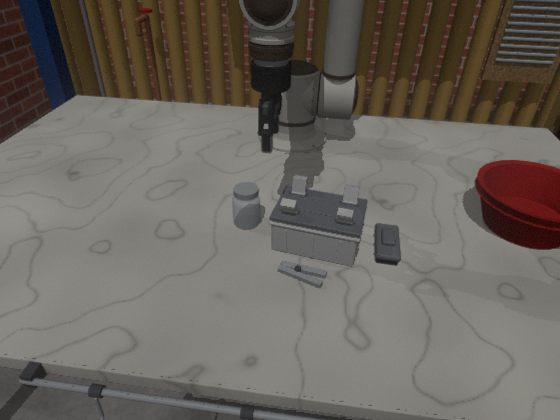

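View pics/w.png

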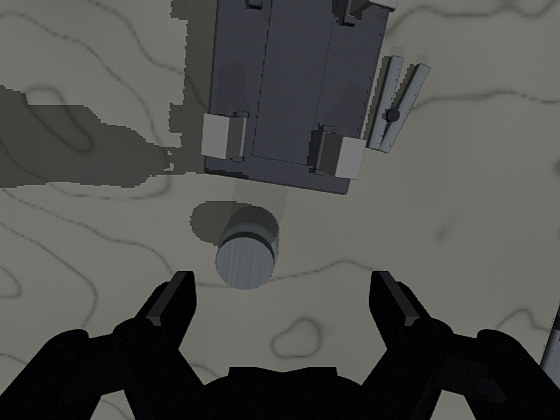

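The scene view shows the box at about (320,225), the jar at (246,205), the brush at (388,243) and the clamp at (302,272). In the wrist view the lid spans u 205–390, with the jar at (245,255) and the clamp at (400,100). Next I fit the lid rectangle.

Run:
```python
from h import *
c,_,C=look('side','side.png')
z=np.load('sw.npz')
pts=[]
for n,W,im in(('scene',z['A'],z['a']),('wrist',z['B'],z['b']),('side',C,c)):
    m=(W[...,2]>.088)&(W[...,2]<.102)&(W[...,0]>.3)&(W[...,0]<.85)&(abs(W[...,1])<.35)
    k,l,s,_=cv2.connectedComponentsWithStats(m.astype(np.uint8))
    i=1+np.argmax(s[1:,4]); p=W[l==i]
    r=cv2.minAreaRect((p[:,:2]*1000).astype(np.float32)); print(n,s[i],r,np.median(p[:,2]))
    q=W[(W[...,2]>.107)&(W[...,2]<.16)&(W[...,0]>.35)&(W[...,0]<.85)&(abs(W[...,1])<.35)]
    pts.append(p[:,:2]); 
    h=W[...,2]
    for nm,lo,hi in(('hi',.107,.16),('low',.01,.07)):
        mm=((h>lo)&(h<hi)&(W[...,0]>.3)&(W[...,0]<.85)&(abs(W[...,1])<.4)).astype(np.uint8)
        k,l,s,_=cv2.connectedComponentsWithStats(mm)
        for i in range(1,k):
            if s[i,4]>60: p=W[l==i]; print('  ',nm,s[i,4],p.min(0).round(3),p.max(0).round(3))
```

```text
scene [ 269  186   98   52 2676] ((558.8298950195312, 114.68653106689453), (196.1383056640625, 139.9796600341797), 80.95817565917969) 0.0979260249969423
   hi 216 [0.486 0.046 0.107] [0.516 0.08  0.139]
   hi 221 [0.499 0.165 0.107] [0.533 0.199 0.137]
   hi 170 [0.587 0.031 0.107] [0.616 0.065 0.138]
   hi 182 [0.598 0.149 0.107] [0.633 0.183 0.138]
   low 558 [ 0.511 -0.095  0.01 ] [ 0.546 -0.029  0.07 ]
   low 902 [0.501 0.245 0.01 ] [0.622 0.304 0.044]
   low 1807 [0.579 0.013 0.01 ] [0.638 0.208 0.07 ]
   low 466 [0.65  0.039 0.01 ] [0.711 0.141 0.021]
wrist [  204     0   185   195 25562] ((554.904296875, 94.55899047851562), (153.8413543701172, 136.30767822265625), 80.91910552978516) 0.09766735199555127
   hi 443 [0.601 0.149 0.107] [0.627 0.162 0.138]
   hi 1605 [0.485 0.047 0.107] [0.515 0.081 0.138]
   hi 1589 [0.582 0.031 0.107] [0.615 0.066 0.138]
   low 2262 [0.649 0.038 0.01 ] [0.709 0.141 0.02 ]
   low 918 [ 0.479 -0.068  0.01 ] [ 0.544 -0.028  0.07 ]
side [ 181  167  111   85 4562] ((556.8812255859375, 115.78434753417969), (198.2059326171875, 135.88327026367188), 80.83344268798828) 0.09765674245303246
   hi 190 [0.498 0.165 0.107] [0.528 0.202 0.136]
   hi 322 [0.581 0.031 0.107] [0.613 0.068 0.138]
   hi 249 [0.484 0.046 0.107] [0.508 0.083 0.138]
   low 2248 [0.479 0.012 0.01 ] [0.606 0.306 0.07 ]
   low 304 [0.65  0.039 0.01 ] [0.707 0.133 0.02 ]
   low 893 [ 0.475 -0.097  0.01 ] [ 0.537 -0.042  0.07 ]
```

View pics/side.png

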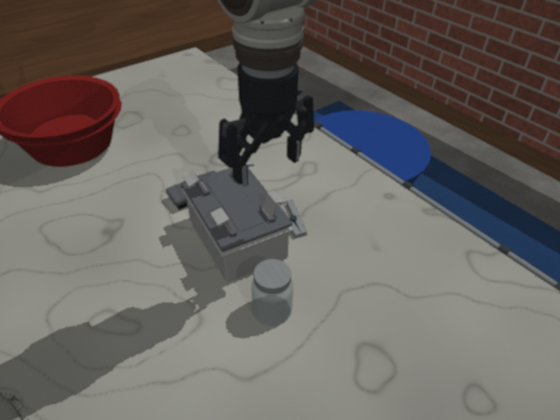

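The side view shows the box at (240,215), the jar at (272,292) and all four clips near upright. From the fits the box centre is about (0.557, 0.115) with yaw −9.1°. I'll turn the gripper so its 22 mm pad width lies along box x, shut it, and hover inside clip a.

drive_tool:
  linear:
    - [0.007,0.176,-0.05]
    - [0.007,0.176,-0.05]
    - [0.007,0.176,-0.05]
    - [0.007,0.176,-0.05]
    - [0.007,0.176,-0.05]
    - [0.007,0.176,-0.05]
    - [0.007,0.176,-0.05]
    - [0.007,0.176,-0.05]
    - [0.007,0.176,-0.05]
    - [0.007,0.176,-0.05]
    - [0.007,0.176,-0.05]
    - [0.007,0.176,-0.05]
    - [0.007,0.176,-0.072]
    - [0.007,0.176,-0.072]
    - [0.007,0.176,-0.072]
  twist:
    - [0,0,1.412]
    - [0,0,1.412]
    - [0,0,1.412]
    - [0,0,1.412]
    - [0,0,1.412]
    - [0,0,1.412]
    - [0,0,1.412]
    - [0,0,1.412]
    - [0,0,1.412]
    - [0,0,1.412]
    - [0,0,1.412]
    - [0,0,1.412]
    - [0,0,1.412]
    - [0,0,1.412]
    - [0,0,1.412]
  fingers: [255,255,255,255,255,255,255,255,255,255,255,255,255,255,255]

```text
t: 1.4
tcp_pos: [0.5567, 0.1759, 0.3316]
ee_rot: [-0.25, -3.129, 0.002]
ft_force: [1.1, 0.3, 0.4]
finger_gap: -0.0002
grip_force: 0.0
```

Run:
```python
from h import *
s=arm.state(); print(s['t'],s['tcp_pos'],s['ee_rot'],s['joints'].round(2),s['ft_force'],s['finger_gap'])
b,_,W=look('wrist','w2.png')
ex=np.array([.9874,-.1582]);ey=np.array([.1582,.9874]);c=np.array([.557,.115])
Q=W.copy();Q[...,0]=(W[...,:2]-c)@ex;Q[...,1]=(W[...,:2]-c)@ey
t=(s['tcp_pos'][:2]-c);print('tcp box',t@ex,t@ey)
m=(Q[...,2]>.152)&(Q[...,2]<.22)
f=Q[m]; print('fingers',f.min(0),f.max(0))
lo=f[f[:,2]<.175]
print('tip',len(lo),lo.min(0) if len(lo) else '',lo.max(0) if len(lo) else '')
m=(Q[...,2]>.107)&(Q[...,2]<.145)
k,l,st,_=cv2.connectedComponentsWithStats(m.astype(np.uint8))
for i in range(1,k):
  if st[i,4]>80: p=Q[l==i]; print(st[i],p.min(0).round(4),p.max(0).round(4))
```

```text
1.4 [0.55667884 0.17587604 0.33160608] [-2.49534992e-01 -3.12908951e+00  1.58057897e-03] [0.31 0.15 0.11 1.53 0.   0.47] [1.10928284 0.32955412 0.37582546] -0.00023387508415796888
tcp box -0.009947707685152874 0.06005819483459296
fingers [-0.02534474  0.01633453  0.16122356] [0.00190685 0.10202983 0.21999429]
tip 628 [-0.02281052  0.04603555  0.16122356] [-0.01686372  0.07312619  0.17499152]
[ 257  160   56   43 2343] [-0.0668  0.0449  0.107 ] [-0.0361  0.0767  0.1363]
[  43  170   86   38 2473] [-0.0614 -0.0753  0.1075] [-0.0355 -0.0423  0.1379]
[  79  297   66   55 2602] [ 0.0365 -0.0757  0.107 ] [ 0.0654 -0.0422  0.1371]
[278 341  10  11  96] [0.0517 0.0565 0.1316] [0.0635 0.0627 0.1356]
```

View pics/w2.png

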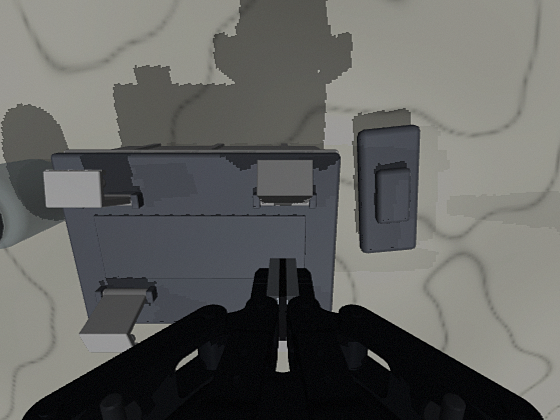

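The closed fingertips are at (285,275), inside clip a's hinge line. Clips d, c and b show at (60,185), (115,320) and (285,180), and the brush is at (388,190). The box fit is confirmed within about 1 mm, so I lower the tips and sweep clip a outward and down.

drive_tool:
  linear:
    - [0,0,-0.018]
    - [0,0,-0.036]
    - [0,0,-0.036]
    - [-0.008,0.001,-0.036]
    - [-0.016,0.0025,-0.036]
    - [-0.024,0.004,-0.0355]
    - [-0.031,0.005,-0.035]
    - [-0.0375,0.006,-0.036]
    - [-0.0435,0.007,-0.038]
    - [-0.049,0.008,-0.0405]
    - [-0.055,0.009,-0.043]
    - [-0.061,0.01,-0.0445]
    - [-0.068,0.011,-0.0455]
    - [-0.068,0.011,-0.0455]
  twist:
    - [0,0,0]
    - [0,0,0]
    - [0,0,0]
    - [0,0,0]
    - [0,0,0]
    - [0,0,0]
    - [0,0,0]
    - [0,0,0]
    - [0,0,0]
    - [0,0,0]
    - [0,0,0]
    - [0,0,0]
    - [0,0,0]
    - [0,0,0]
  fingers: [255,255,255,255,255,255,255,255,255,255,255,255,255,255]

```text
t: 2.62
tcp_pos: [0.4878, 0.1871, 0.2868]
ee_rot: [-0.248, -3.13, 0.001]
ft_force: [-0.1, -0.2, 0.9]
finger_gap: -0.0001
grip_force: 0.0
```

drive_tool:
  linear:
    - [0,0,-0.001]
    - [0,0,-0.002]
    - [0,0,-0.003]
    - [0,0,-0.004]
    - [0,0,-0.004]
  twist:
    - [0,0,0]
    - [0,0,0]
    - [0,0,0]
    - [0,0,0]
    - [0,0,0]
  fingers: [255,255,255,255,255]

```text
t: 3.03
tcp_pos: [0.4882, 0.1874, 0.283]
ee_rot: [-0.248, -3.128, -0.002]
ft_force: [-8.9, 4.8, 5.4]
finger_gap: 0.0001
grip_force: 5.6
```

```bash
cat > chk.py <<'E'
from h import *
import sys
s=arm.state(); n=sys.argv[1]
ex=np.array([.9874,-.1582]);ey=np.array([.1582,.9874]);c=np.array([.557,.115])
for cam in sys.argv[2:]:
    b,_,W=look(cam,n+cam+'.png')
    Q=W.copy();Q[...,0]=(W[...,:2]-c)@ex;Q[...,1]=(W[...,:2]-c)@ey
    for nm,sx,sy in(('a',-1,1),('b',1,1),('c',1,-1),('d',-1,-1)):
        m=(sx*Q[...,0]>.046)&(sx*Q[...,0]<.09)&(abs(Q[...,1]-sy*.06)<.011)&(Q[...,2]<.15)&(Q[...,2]>.085)
        p=Q[m]
        if len(p)>15:
            u=sx*p[:,0]-.037
            print(cam,nm,len(p),[(r,round(float(np.median(p[abs(u*1000-r)<3,2])),4)) for r in(13,20,27,33,39) if (abs(u*1000-r)<3).sum()>3])
t=(s['tcp_pos'][:2]-c);print(s['t'],'tcp box',t@ex,t@ey,s['tcp_pos'][2]-.173,s['ft_force'])
E
python3 chk.py k1 wrist side
```

```text
wrist a 859 [(33, 0.1465), (39, 0.1465)]
wrist d 3204 [(13, 0.1341), (20, 0.1325), (27, 0.0973), (33, 0.0929)]
side a 200 [(13, 0.107), (20, 0.1108), (27, 0.1144), (33, 0.1158), (39, 0.105)]
side b 112 [(13, 0.1324), (20, 0.098), (27, 0.0964)]
side c 146 [(13, 0.1343), (20, 0.0985), (27, 0.098)]
side d 232 [(13, 0.1338), (20, 0.1315), (27, 0.0975), (33, 0.094)]
3.0333 tcp box -0.07938883894874568 0.06060246918344772 0.10995044983168023 [-8.94939679  4.76654675  5.43213338]
```

Run:
```python
import cv2
a=cv2.imread('pics/k1side.png')[130:290,140:340]; b=cv2.imread('pics/k1wrist.png')
cv2.imwrite('pics/z1.png',cv2.hconcat([cv2.resize(a,(460,368),interpolation=2),cv2.resize(b,(340,368))]))
```

```text
(no output)
```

View pics/z1.png

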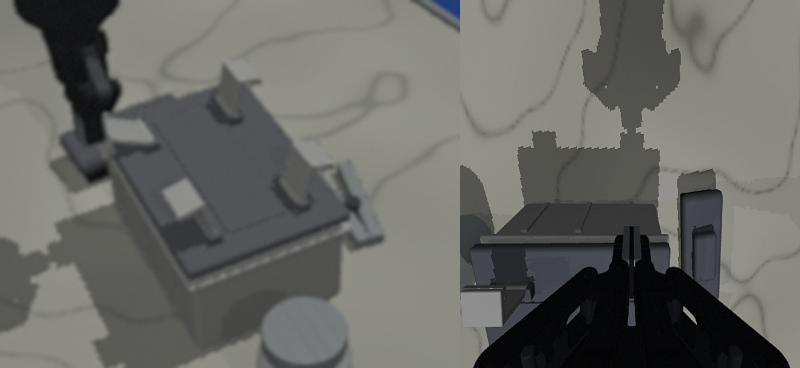

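The side crop shows clip a jammed against the finger's inner face at (130,130), because the flap's end stands higher than the pin until it is home. The press should therefore go closer in. I'll lift, go back and re-check the box pose.

drive_tool:
  linear:
    - [0,0,0.01]
    - [0,0,0.025]
    - [0,0,0.045]
    - [0,0,0.05]
    - [0.03,-0.005,0.05]
    - [0.068,-0.011,0.05]
    - [0.068,-0.011,0.05]
  twist:
    - [0,0,0]
    - [0,0,0]
    - [0,0,0]
    - [0,0,0]
    - [0,0,0]
    - [0,0,0]
    - [0,0,0]
  fingers: [255,255,255,255,255,255,255]

```text
t: 3.72
tcp_pos: [0.5616, 0.1753, 0.3302]
ee_rot: [-0.251, -3.131, 0.002]
ft_force: [0.7, 0.5, -0.4]
finger_gap: 0.0002
grip_force: 0.0
```

```bash
cat > pose.py <<'E'
from h import *
c,_,C=look('side','p.png'); W=C
m=(W[...,2]>.088)&(W[...,2]<.102)&(W[...,0]>.3)&(W[...,0]<.85)&(abs(W[...,1])<.35)
k,l,s,_=cv2.connectedComponentsWithStats(m.astype(np.uint8))
i=1+np.argmax(s[1:,4]); p=W[l==i]
print(cv2.minAreaRect((p[:,:2]*1000).astype(np.float32)),np.median(p[:,2]))
E
python3 pose.py; python3 chk.py k2 wrist side
```

```text
((556.946533203125, 116.12842559814453), (198.7976837158203, 135.9786834716797), 81.00126647949219) 0.09767062167149931
wrist a 1671 [(13, 0.1237), (20, 0.1298), (27, 0.1252), (33, 0.1211)]
wrist b 76 [(20, 0.1338), (27, 0.1325)]
wrist c 722 [(13, 0.1349), (20, 0.1329), (27, 0.1308), (33, 0.0963)]
wrist d 2001 [(13, 0.1343), (20, 0.1326), (27, 0.097)]
side a 202 [(13, 0.0979), (20, 0.1282), (27, 0.1235), (33, 0.1204)]
side b 122 [(13, 0.1337), (20, 0.0992), (27, 0.0973)]
side c 147 [(13, 0.1343), (20, 0.1318), (27, 0.0977)]
side d 238 [(13, 0.134), (20, 0.1317), (27, 0.0977), (33, 0.0943)]
3.7667 tcp box -0.007064523936122738 0.06006441942231574 0.1575729271107732 [-0.03933609 -0.11880895 -1.17824098]
```

drive_tool:
  linear:
    - [0,0,-0.018]
    - [0,0,-0.036]
    - [0,0,-0.036]
    - [-0.008,0.001,-0.036]
    - [-0.016,0.0025,-0.036]
    - [-0.024,0.004,-0.0355]
    - [-0.031,0.005,-0.035]
    - [-0.0375,0.006,-0.036]
    - [-0.0435,0.007,-0.038]
    - [-0.05,0.008,-0.0405]
    - [-0.056,0.009,-0.043]
    - [-0.056,0.009,-0.0445]
    - [-0.056,0.009,-0.046]
    - [-0.056,0.009,-0.0475]
    - [-0.056,0.009,-0.049]
    - [-0.056,0.009,-0.049]
  twist:
    - [0,0,0]
    - [0,0,0]
    - [0,0,0]
    - [0,0,0]
    - [0,0,0]
    - [0,0,0]
    - [0,0,0]
    - [0,0,0]
    - [0,0,0]
    - [0,0,0]
    - [0,0,0]
    - [0,0,0]
    - [0,0,0]
    - [0,0,0]
    - [0,0,0]
    - [0,0,0]
  fingers: [255,255,255,255,255,255,255,255,255,255,255,255,255,255,255,255]

```text
t: 5.2
tcp_pos: [0.5011, 0.1849, 0.2837]
ee_rot: [-0.249, -3.131, 0.0]
ft_force: [-0.7, 0.9, 1.8]
finger_gap: 0.0004
grip_force: 1.0
```

drive_tool:
  linear:
    - [0,0,-0.001]
    - [0,0,-0.002]
    - [0,0,-0.003]
    - [0,0,-0.004]
    - [0,0,-0.005]
    - [0,0,-0.005]
  twist:
    - [0,0,0]
    - [0,0,0]
    - [0,0,0]
    - [0,0,0]
    - [0,0,0]
    - [0,0,0]
  fingers: [255,255,255,255,255,255]

```text
t: 5.7
tcp_pos: [0.5008, 0.1852, 0.2796]
ee_rot: [-0.249, -3.131, -0.002]
ft_force: [-4.8, 2.3, 8.0]
finger_gap: 0.0004
grip_force: 4.0
```

drive_tool:
  linear:
    - [0,0,-0.001]
    - [0,0,-0.002]
    - [0,0,-0.003]
    - [0,0,-0.003]
  twist:
    - [0,0,0]
    - [0,0,0]
    - [0,0,0]
    - [0,0,0]
  fingers: [255,255,255,255]

```text
t: 6.03
tcp_pos: [0.5011, 0.185, 0.2759]
ee_rot: [0.249, 3.131, -0.0]
ft_force: [-1.0, 0.2, 1.0]
finger_gap: -0.0005
grip_force: 0.4
```

Force fell from 8 N to 1 N: it snapped. Now I lift and hover inside clip c, the diagonal one, and check.

drive_tool:
  linear:
    - [0,0,0.025]
    - [0,0,0.0565]
    - [0.014,-0.033,0.0565]
    - [0.028,-0.065,0.0565]
    - [0.042,-0.098,0.0565]
    - [0.0565,-0.131,0.0565]
    - [0.0565,-0.131,0.0565]
    - [0.0565,-0.131,0.0565]
  twist:
    - [0,0,0]
    - [0,0,0]
    - [0,0,0]
    - [0,0,0]
    - [0,0,0]
    - [0,0,0]
    - [0,0,0]
    - [0,0,0]
  fingers: [255,255,255,255,255,255,255,255]

```text
t: 6.7
tcp_pos: [0.5581, 0.0522, 0.332]
ee_rot: [-0.254, -3.131, 0.001]
ft_force: [0.7, 0.8, -0.8]
finger_gap: -0.0
grip_force: 0.0
```

```bash
python3 pose.py; python3 chk.py k3 wrist scene side
```

```text
((553.6514282226562, 115.88843536376953), (196.7578887939453, 141.82748413085938), 80.93565368652344) 0.097762619417877
wrist a 1494 [(13, 0.1023), (20, 0.1025), (27, 0.1025), (33, 0.1024)]
wrist b 890 [(13, 0.1352), (20, 0.1335), (27, 0.0978), (33, 0.0965)]
wrist d 1576 [(13, 0.1347), (20, 0.1333), (27, 0.0969)]
scene a 61 [(13, 0.1028), (20, 0.1028), (27, 0.103), (33, 0.1026)]
scene b 198 [(13, 0.1004), (20, 0.1325), (27, 0.1274), (33, 0.0928)]
scene c 192 [(13, 0.1343), (20, 0.1322), (27, 0.1275), (33, 0.0934)]
side a 137 [(13, 0.1027), (20, 0.1026), (27, 0.102), (33, 0.103), (39, 0.0954)]
side c 151 [(13, 0.1341), (20, 0.1309), (27, 0.0979)]
side d 237 [(13, 0.1332), (20, 0.1319), (27, 0.0977), (33, 0.0943)]
6.75 tcp box 0.010459383804368533 -0.06076019306871323 0.15919900641200374 [-0.42789997  0.42731143 -0.5899295 ]
```

Clip a is level at 0.1025 m along its whole length, so it is home. Next is clip c, mirrored.

drive_tool:
  linear:
    - [0,0,-0.018]
    - [0,0,-0.036]
    - [0,0,-0.036]
    - [0.008,-0.001,-0.036]
    - [0.016,-0.0025,-0.036]
    - [0.024,-0.004,-0.0355]
    - [0.031,-0.005,-0.035]
    - [0.0375,-0.006,-0.036]
    - [0.0435,-0.007,-0.038]
    - [0.05,-0.008,-0.0405]
    - [0.056,-0.009,-0.043]
    - [0.056,-0.009,-0.0445]
    - [0.056,-0.009,-0.046]
    - [0.056,-0.009,-0.0475]
    - [0.056,-0.009,-0.049]
    - [0.056,-0.009,-0.0505]
    - [0.056,-0.009,-0.052]
    - [0.056,-0.009,-0.053]
    - [0.056,-0.009,-0.054]
    - [0.056,-0.009,-0.054]
  twist:
    - [0,0,0]
    - [0,0,0]
    - [0,0,0]
    - [0,0,0]
    - [0,0,0]
    - [0,0,0]
    - [0,0,0]
    - [0,0,0]
    - [0,0,0]
    - [0,0,0]
    - [0,0,0]
    - [0,0,0]
    - [0,0,0]
    - [0,0,0]
    - [0,0,0]
    - [0,0,0]
    - [0,0,0]
    - [0,0,0]
    - [0,0,0]
    - [0,0,0]
  fingers: [255,255,255,255,255,255,255,255,255,255,255,255,255,255,255,255,255,255,255,255]

```text
t: 8.57
tcp_pos: [0.6138, 0.0448, 0.2797]
ee_rot: [0.249, 3.129, -0.001]
ft_force: [2.5, -2.5, 6.9]
finger_gap: -0.0001
grip_force: 3.7
```

drive_tool:
  linear:
    - [0,0,-0.001]
    - [0,0,-0.002]
    - [0,0,-0.003]
    - [0,0,-0.003]
  twist:
    - [0,0,0]
    - [0,0,0]
    - [0,0,0]
    - [0,0,0]
  fingers: [255,255,255,255]

```text
t: 8.9
tcp_pos: [0.614, 0.0447, 0.2772]
ee_rot: [0.25, 3.128, -0.001]
ft_force: [3.6, -1.1, 4.8]
finger_gap: 0.0003
grip_force: 2.3
```

drive_tool:
  linear:
    - [0,0,-0.001]
    - [0,0,-0.002]
    - [0,0,-0.002]
  twist:
    - [0,0,0]
    - [0,0,0]
    - [0,0,0]
  fingers: [255,255,255]

```text
t: 9.15
tcp_pos: [0.6135, 0.045, 0.2737]
ee_rot: [0.249, 3.131, -0.0]
ft_force: [3.2, -1.4, 4.3]
finger_gap: 0.0004
grip_force: 2.4
```

drive_tool:
  linear:
    - [0,0,0.025]
    - [0,0,0.059]
    - [-0.037,0.005,0.059]
    - [-0.037,0.04,0.059]
    - [-0.037,0.075,0.059]
    - [-0.037,0.11,0.059]
    - [-0.037,0.1275,0.059]
    - [-0.037,0.1275,0.059]
    - [-0.037,0.1275,0.059]
  twist:
    - [0,0,0]
    - [0,0,0]
    - [0,0,0]
    - [0,0,0]
    - [0,0,0]
    - [0,0,0]
    - [0,0,0]
    - [0,0,0]
    - [0,0,0]
  fingers: [255,255,255,255,255,255,255,255,255]

```text
t: 9.9
tcp_pos: [0.576, 0.1734, 0.3317]
ee_rot: [-0.246, -3.13, 0.001]
ft_force: [0.2, -0.1, -0.5]
finger_gap: 0.0001
grip_force: 0.0
```

```bash
python3 pose.py; python3 chk.py k4 wrist scene side
```

```text
((555.8709106445312, 115.87464141845703), (201.1919708251953, 142.95298767089844), 82.68001556396484) 0.09767056714726285
wrist a 1492 [(13, 0.1024), (20, 0.1025), (27, 0.1024), (33, 0.1023)]
wrist c 961 [(13, 0.1023), (20, 0.1024), (27, 0.1023), (33, 0.1023), (39, 0.1022)]
wrist d 2025 [(13, 0.1344), (20, 0.1328), (27, 0.0971)]
scene a 61 [(13, 0.1031), (20, 0.1027), (27, 0.1033), (33, 0.1027)]
scene b 200 [(13, 0.1351), (20, 0.1333), (27, 0.1277), (33, 0.0947)]
scene c 152 [(13, 0.1032), (20, 0.1026), (27, 0.1028), (33, 0.1026), (39, 0.0939)]
scene d 21 [(13, 0.1357), (20, 0.1339)]
side a 135 [(13, 0.1023), (20, 0.1025), (27, 0.1024), (33, 0.1028), (39, 0.0944)]
side b 116 [(13, 0.1344), (20, 0.0987), (27, 0.0977)]
side c 132 [(13, 0.1026), (20, 0.1025), (27, 0.1022), (33, 0.1029), (39, 0.1015)]
side d 237 [(13, 0.1339), (20, 0.1313), (27, 0.0977), (33, 0.0937)]
9.95 tcp box 0.009856283842056175 0.05981040418040187 0.1589382472862388 [ 0.35316314 -0.31516353 -0.12915181]
```

Clips a and c are home. Next is clip b.

drive_tool:
  linear:
    - [0,0,-0.018]
    - [0,0,-0.036]
    - [0,0,-0.036]
    - [0.008,-0.001,-0.036]
    - [0.016,-0.0025,-0.036]
    - [0.024,-0.004,-0.0355]
    - [0.031,-0.005,-0.035]
    - [0.0375,-0.006,-0.036]
    - [0.0435,-0.007,-0.038]
    - [0.05,-0.008,-0.0405]
    - [0.056,-0.009,-0.043]
    - [0.056,-0.009,-0.0445]
    - [0.056,-0.009,-0.046]
    - [0.056,-0.009,-0.0475]
    - [0.056,-0.009,-0.049]
    - [0.056,-0.009,-0.0505]
    - [0.056,-0.009,-0.052]
    - [0.056,-0.009,-0.053]
    - [0.056,-0.009,-0.054]
    - [0.056,-0.009,-0.054]
  twist:
    - [0,0,0]
    - [0,0,0]
    - [0,0,0]
    - [0,0,0]
    - [0,0,0]
    - [0,0,0]
    - [0,0,0]
    - [0,0,0]
    - [0,0,0]
    - [0,0,0]
    - [0,0,0]
    - [0,0,0]
    - [0,0,0]
    - [0,0,0]
    - [0,0,0]
    - [0,0,0]
    - [0,0,0]
    - [0,0,0]
    - [0,0,0]
    - [0,0,0]
  fingers: [255,255,255,255,255,255,255,255,255,255,255,255,255,255,255,255,255,255,255,255]

```text
t: 11.77
tcp_pos: [0.6328, 0.1637, 0.2798]
ee_rot: [0.249, 3.129, 0.001]
ft_force: [4.1, 0.7, 7.7]
finger_gap: -0.0001
grip_force: 3.7
```

drive_tool:
  linear:
    - [0,0,-0.001]
    - [0,0,-0.002]
    - [0,0,-0.003]
    - [0,0,-0.003]
  twist:
    - [0,0,0]
    - [0,0,0]
    - [0,0,0]
    - [0,0,0]
  fingers: [255,255,255,255]

```text
t: 12.1
tcp_pos: [0.6325, 0.1635, 0.2763]
ee_rot: [0.249, 3.13, 0.0]
ft_force: [0.2, -0.3, 0.2]
finger_gap: 0.0002
grip_force: 0.0
```

Clip b snapped. Now I move to clip d.

drive_tool:
  linear:
    - [0,0,0.025]
    - [0,0,0.057]
    - [-0.025,-0.025,0.057]
    - [-0.05,-0.055,0.057]
    - [-0.075,-0.085,0.057]
    - [-0.095,-0.106,0.057]
    - [-0.095,-0.106,0.057]
    - [-0.095,-0.106,0.057]
    - [-0.095,-0.106,0.057]
  twist:
    - [0,0,0]
    - [0,0,0]
    - [0,0,0]
    - [0,0,0]
    - [0,0,0]
    - [0,0,0]
    - [0,0,0]
    - [0,0,0]
    - [0,0,0]
  fingers: [255,255,255,255,255,255,255,255,255]

```text
t: 12.85
tcp_pos: [0.5375, 0.0577, 0.3326]
ee_rot: [-0.25, -3.131, -0.0]
ft_force: [0.1, 0.6, 0.0]
finger_gap: 0.0001
grip_force: 0.0
```

```bash
python3 chk.py k5 wrist scene
```

```text
wrist a 1437 [(13, 0.1025), (20, 0.1025), (27, 0.1025), (33, 0.1024), (39, 0.0936)]
wrist b 851 [(13, 0.1025), (20, 0.1024), (27, 0.1024), (33, 0.1025), (39, 0.1024)]
wrist d 1698 [(13, 0.1349), (20, 0.133), (27, 0.0969), (33, 0.0935)]
scene a 58 [(13, 0.1027), (20, 0.103), (27, 0.1027), (33, 0.1031)]
scene b 164 [(13, 0.103), (20, 0.1027), (27, 0.1027), (33, 0.1027), (39, 0.0954)]
scene c 150 [(13, 0.1028), (20, 0.103), (27, 0.1029), (33, 0.1022), (39, 0.0953)]
12.85 tcp box -0.010175007983669347 -0.05970029697169666 0.159552241406767 [0.1170963  0.5768355  0.02240767]
```

drive_tool:
  linear:
    - [0,0,-0.018]
    - [0,0,-0.036]
    - [0,0,-0.036]
    - [-0.008,0.001,-0.036]
    - [-0.016,0.0025,-0.036]
    - [-0.024,0.004,-0.0355]
    - [-0.031,0.005,-0.035]
    - [-0.0375,0.006,-0.036]
    - [-0.0435,0.007,-0.038]
    - [-0.05,0.008,-0.0405]
    - [-0.056,0.009,-0.043]
    - [-0.056,0.009,-0.0445]
    - [-0.056,0.009,-0.046]
    - [-0.056,0.009,-0.0475]
    - [-0.056,0.009,-0.049]
    - [-0.056,0.009,-0.0505]
    - [-0.056,0.009,-0.052]
    - [-0.056,0.009,-0.053]
    - [-0.056,0.009,-0.054]
    - [-0.056,0.009,-0.054]
  twist:
    - [0,0,0]
    - [0,0,0]
    - [0,0,0]
    - [0,0,0]
    - [0,0,0]
    - [0,0,0]
    - [0,0,0]
    - [0,0,0]
    - [0,0,0]
    - [0,0,0]
    - [0,0,0]
    - [0,0,0]
    - [0,0,0]
    - [0,0,0]
    - [0,0,0]
    - [0,0,0]
    - [0,0,0]
    - [0,0,0]
    - [0,0,0]
    - [0,0,0]
  fingers: [255,255,255,255,255,255,255,255,255,255,255,255,255,255,255,255,255,255,255,255]

```text
t: 14.62
tcp_pos: [0.4812, 0.0663, 0.2788]
ee_rot: [-0.249, -3.131, 0.001]
ft_force: [-6.3, -2.1, 9.6]
finger_gap: 0.0
grip_force: 4.5
```

drive_tool:
  linear:
    - [0,0,-0.001]
    - [0,0,-0.002]
    - [0,0,-0.003]
    - [0,0,-0.003]
  twist:
    - [0,0,0]
    - [0,0,0]
    - [0,0,0]
    - [0,0,0]
  fingers: [255,255,255,255]

```text
t: 14.95
tcp_pos: [0.4814, 0.0664, 0.2758]
ee_rot: [-0.249, -3.131, -0.0]
ft_force: [-0.7, 0.4, 0.6]
finger_gap: 0.0001
grip_force: 0.3
```

Clip d snapped too. I'll lift clear and do the final check.

drive_tool:
  linear:
    - [0,0,0.025]
    - [0,0,0.06]
    - [0,0,0.1]
    - [-0.03,-0.03,0.13]
    - [-0.05,-0.06,0.13]
    - [-0.05,-0.09,0.13]
    - [-0.05,-0.12,0.13]
    - [-0.05,-0.12,0.13]
    - [-0.05,-0.12,0.13]
  twist:
    - [0,0,0]
    - [0,0,0]
    - [0,0,0]
    - [0,0,0]
    - [0,0,0]
    - [0,0,0]
    - [0,0,0]
    - [0,0,0]
    - [0,0,0]
  fingers: [255,255,255,255,255,255,255,255,255]

```text
t: 15.7
tcp_pos: [0.4316, -0.0547, 0.4055]
ee_rot: [0.254, 3.131, -0.0]
ft_force: [-0.3, 0.5, -0.5]
finger_gap: 0.0001
grip_force: 0.0
```

```bash
python3 pose.py; python3 chk.py k6 scene side
```

```text
((556.9208374023438, 115.37097930908203), (197.0966339111328, 147.93887329101562), 80.91002655029297) 0.09750991944893922
scene a 59 [(13, 0.1029), (20, 0.1029), (27, 0.1029), (33, 0.1027)]
scene b 169 [(13, 0.1028), (20, 0.1031), (27, 0.1034), (33, 0.1028), (39, 0.0949)]
scene c 152 [(13, 0.1031), (20, 0.1031), (27, 0.1031), (33, 0.1027), (39, 0.0947)]
scene d 57 [(13, 0.103), (20, 0.1031), (27, 0.1024), (33, 0.1029)]
side a 123 [(13, 0.1028), (20, 0.1028), (27, 0.1025), (33, 0.103), (39, 0.0943)]
side b 97 [(13, 0.1022), (20, 0.1028), (27, 0.1029), (33, 0.1026)]
side c 131 [(13, 0.1025), (20, 0.1026), (27, 0.1023), (33, 0.1022)]
side d 51 [(33, 0.102), (39, 0.0953)]
15.75 tcp box -0.09702228452814898 -0.18660517938280421 0.2324442570471355 [0.42664735 0.09690207 0.296116  ]
```

View pics/k6scene.png

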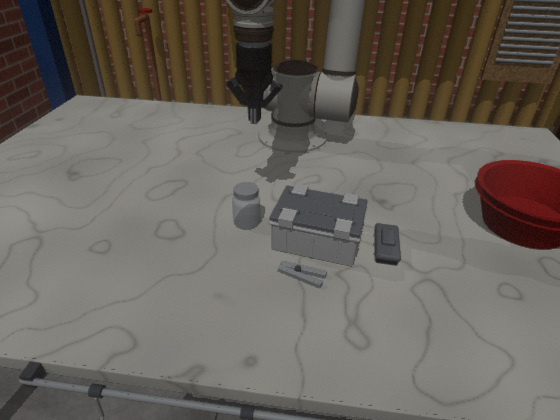

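The scene view shows all four clips flat, at (300,190), (350,199), (288,216) and (343,228). The box, jar, brush and clamp are where they started.

```bash
python3 -c "
from plant import arm
print(arm.close_job())"
```

```text
the job is handed in; nothing more can be done
None
```

All four clips are snapped fully down in the order a, c, b, d, with about 12 N the highest force read (at the end of each move). My first try at clip a pushed sideways on it and I redid it; the box, jar, brush and clamp still stand where they were, and the job was handed in at about 16 s.

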